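# Stir the drying beads on the soldering bench

### The job

Take the stirring rod from its sloping rest, feel lightly with its tip for the floor of the pot near the middle, and stir the clay drying beads with it until each half of the pot (either side of the line through its two ears) clearly holds both large and small beads. Work gently and with the rod only: keep every bead in the pot, do not shift the pot noticeably, keep the hand off pot and beads, and leave the other things on the bench alone. Then lay the rod back home in its rest.

Things in the scene. Friction and masses are not known exactly. Their poses are not given: they have to be found in the camera images.
- pot: Loose steel pot, about 0.95 kg: 136 mm outside, 128 mm inside diameter, 55 mm high, inner floor 5 mm above its underside. Thin wire ears stick out to 94 mm from the axis at its +x and -x sides, 50 mm up. Origin: centre of its underside; z up. Its x axis, the line through the ears, parts it into two halves. It slides on the bench at about 5 N sideways.
- rest: Fixed sloping rest. Steel base 140 x 70 x 12 mm, origin under it (10 mm on the -x side of its centre), z up. A 90 mm long, 30 mm wide aluminium V-trough leans 40 degrees off vertical in the x-z plane, upper end towards -x (robot side), a plate at its low end. It opens up and towards +x: the rod lifts straight up out of it and lowers straight down into it.
- rest_foot (a point): Point where the rod's tip centre lies when the rod is home: 60 mm along the rest's x and 30 mm above the bench.
- rest_top (a point): Point where the centre of the rod's upper end lies when the rod is home: (-62, 0, 176) mm in the rest's frame.
- rod: Loose stirring rod, 190 mm, about 90 g: steel shaft 12 mm thick, and from 110 mm to the end a black handle 18 mm thick. Origin: centre of the flat tip; z from tip to handle. It starts in the rest, tip down, handle free, leaning 40 degrees. Gripped with the hand leaned 40 degrees, fingers along the handle, it hangs straight below the hand once the hand points down.
- rod_top (a point): Centre of the rod's upper (handle) end, 190 mm from the tip.
- big0: Large loose clay drying bead, a short cylinder 26 mm across, 17 mm high, 20 g. Origin: centre of its underside. The three large ones start standing in one layer along the wall in the pot's +y half, some 15 to 20 mm clear of each other; a bead squeezed between rod and wall jams and drags the pot.
- big1: Large loose clay drying bead, a short cylinder 26 mm across, 17 mm high, 20 g. Origin: centre of its underside. The three large ones start standing in one layer along the wall in the pot's +y half, some 15 to 20 mm clear of each other; a bead squeezed between rod and wall jams and drags the pot.
- big2: Large loose clay drying bead, a short cylinder 26 mm across, 17 mm high, 20 g. Origin: centre of its underside. The three large ones start standing in one layer along the wall in the pot's +y half, some 15 to 20 mm clear of each other; a bead squeezed between rod and wall jams and drags the pot.
- small0: Small loose clay drying bead, same clay, 16 mm across, 13 mm high, 10 g. Origin: centre of its underside. The four small ones start standing in one layer along the wall in the pot's -y half, some 15 to 20 mm clear of each other; the middle of the pot is clear at the start.
- small1: Small loose clay drying bead, same clay, 16 mm across, 13 mm high, 10 g. Origin: centre of its underside. The four small ones start standing in one layer along the wall in the pot's -y half, some 15 to 20 mm clear of each other; the middle of the pot is clear at the start.
- small2: Small loose clay drying bead, same clay, 16 mm across, 13 mm high, 10 g. Origin: centre of its underside. The four small ones start standing in one layer along the wall in the pot's -y half, some 15 to 20 mm clear of each other; the middle of the pot is clear at the start.
- small3: Small loose clay drying bead, same clay, 16 mm across, 13 mm high, 10 g. Origin: centre of its underside. The four small ones start standing in one layer along the wall in the pot's -y half, some 15 to 20 mm clear of each other; the middle of the pot is clear at the start.
- spool: Bystander: solder spool, 48 mm across, 48 mm high, loose. Origin: centre of its underside.
- tape: Bystander: roll of tape, 90 mm across, 40 mm high, loose. Origin: centre of its underside.
- flux: Bystander: small white bottle, 44 mm across, 100 mm high, loose. Origin: centre of its underside.
- driver: Bystander: screwdriver lying on the bench, loose. Origin: under its middle.
Not all that is in view belongs to the job. There is more than one size of the rod; the one meant has the size given above. Leave any green look-alike of the rest alone.

How it is judged (in metres and radians):
On the way, in this order (a step that is already met when the one before it is completed fails the run):
1. the rod's tip rests on the pot's floor, within 35 mm of its middle, pressing with at least 0.5 N (contact force between rod and pot above 0.5 N and horizontal distance between rod and pot below 0.035 m and z of rod in the frame of pot below 0.008 m), for 0.1 s.
2. the rod is in the pot and each half of the pot holds at least one large and one small bead, its centre at least 3 mm past the line through the ears (y of any of big0, big1, big2 in the frame of pot below -0.003 m and y of any of big0, big1, big2 in the frame of pot above 0.003 m and y of any of small0, small1, small2, small3 in the frame of pot below -0.003 m and y of any of small0, small1, small2, small3 in the frame of pot above 0.003 m and horizontal distance between rod and pot below 0.064 m and z of rod in the frame of pot below 0.055 m), for 0.2 s.
At the end, for the whole second after the job is handed in: Each half of the pot holds at least one large and one small bead with its centre 3 mm or more past the line through the ears, all seven beads are in the pot, and the released rod lies still in its rest with both ends within 15 mm of their home points (y of any of big0, big1, big2 in the frame of pot below -0.003 m and y of any of big0, big1, big2 in the frame of pot above 0.003 m and y of any of small0, small1, small2, small3 in the frame of pot below -0.003 m and y of any of small0, small1, small2, small3 in the frame of pot above 0.003 m and horizontal distance between each of big0, big1, big2, small0, small1, small2, small3 and pot below 0.064 m and z of each of big0, big1, big2, small0, small1, small2, small3 in the frame of pot below 0.045 m and distance between rod and rest_foot below 0.015 m and distance between rod_top and rest_top below 0.015 m and linear speed of rod below 0.03 m/s); the robot touches nothing.
It fails at once if the rod presses on the pot with more than 25 N (contact force between rod and pot above 25 N).
It fails at once if the pot is shifted by more than 30 mm or tipped by more than 0.15 rad (distance of pot from where it was at the start of the episode above 0.03 m or angle between pot's own z axis and vertical above 0.15 rad).
It fails at once if the hand or arm touches the pot or a bead (contact force between any of the fingers, the arm and pot above 0.5 N or contact force between any of the fingers, the arm and big0 above 0.5 N or contact force between any of the fingers, the arm and big1 above 0.5 N or contact force between any of the fingers, the arm and big2 above 0.5 N or contact force between any of the fingers, the arm and small0 above 0.5 N or contact force between any of the fingers, the arm and small1 above 0.5 N or contact force between any of the fingers, the arm and small2 above 0.5 N or contact force between any of the fingers, the arm and small3 above 0.5 N).
It fails at once if a bystander is moved by more than 30 mm (distance of any of spool, tape, flux, driver from where it was at the start of the episode above 0.03 m).
It also fails if it takes over 64 s, if anything falls off the work surface, if the arm or the gripper's body presses on something with over 40 N, if the wrist force passes 120 N, or if a joint passes its speed limit or range.

### The arm

A 6-joint arm with a two-finger parallel gripper is mounted at the origin on the work surface. World frame = base frame: x ahead of the robot, y to its left, z up, the work surface at z = 0. Lengths are in mm, angles in rad, forces in N, time in s.
With the tool pointing down it reaches from about 300 to 775 mm from the base axis. Payload 14.6 kg.
Tool frame: the origin (TCP) lies at the very end of the fingers, on their centre line; the grasp point (between the pads) lies 19 mm behind it; z points along the fingers, y is the line along which they close (so a half turn about z gives the same grasp; the last joint's range is limited). The gripper opens to 94 mm and grips with 3 to 60 N. Pads are 16 mm wide; open, the fingers measure 119 mm over their backs; the gripper's body (75 mm by 177 mm) begins 78 mm behind the grasp point.
Start: joints at [1.174, 0.3, 1.521, -0, 1.321, -0.067], TCP at [178.117, 520.35, 205.446] pointing down, gripper open.
Joint ranges: [-3.03, 3.03], [-0.79, 2.21], [0.23, 2.52], [-1.04, 4.18], [0, 3.07], [-2.55, 2.55]. Speed limits (rad/s): [2.22, 2.22, 2.57, 3.14, 3.14, 3.14].

### API

Orientations are given as [roll, pitch, yaw] about the fixed x, y, z axes, in that order (R = Rz(yaw) Ry(pitch) Rx(roll)).
In Python, from cell import manip gives the robot as it stands. The module is installed in compiled form; this text tells all that it offers.
- The arm moves only by the shell command python3 -m inch 'ROWS' [FORCE]. ROWS is JSON, a list of rows, each an object of numbers: "gripper": the opening, from 0 (shut) to 1 (fully open); "dx", "dy", "dz": the shift along the world's x, y, z in m; "wx", "wy", "wz": the turn, a rotation vector about the world's x, y, z in degrees. A call has exactly 5 rows; each row is the pose to reach, as a shift and turn from the pose commanded when the call began; what a row does not reach only later rows make up. A row lasts 1/12 s, in which the tool goes at most 41.7 mm and 7.16 degrees, less where a joint would pass 70% of its speed; a pose out of reach is approached as far as the arm can. A call with a gripper value outside its range is refused whole. The fingers move at their own pace and stop on an object; FORCE is the grip in N (left out, the last holds). Time passes only in rows, so rows that repeat a pose let the fingers close, or fill a call up. It gives the time, the measured TCP pose, the force, the opening and the grip force at its end, in the units of the state.
- manip.read_state(): the state, without advancing time (a new reading comes with each control period).
- manip.camera(name): name is "scene" or "top" or "wrist"; returns the picture (420x560x3 uint8, blue, green, red); there is no depth.
- manip.camera_info(name): a dict with "camera_matrix" (3x3 intrinsics, pixels), "D" ([k1, k2, p1, p2, k3] as OpenCV has them; the pictures are not rectified), "R" (3x3) and "t" (3): a world point X has camera coordinates R X + t; the wrist camera has in their place "tool_from_camera" (4x4, takes a point from camera to tool coordinates, whose origin is the TCP and whose axes are the flange's). Camera axes: x right, y down, z forward; pixel columns grow to the right and rows downward; lengths in mm; the calibration is good to about 2 mm. A picture is of the moment at which its call begins: read the wrist's pose just before it. camera_info takes no time and is no camera call.
- manip.sign_off(): hands the job in; it is judged then, once.
The state is a dict: "clock": time; "joints": joint angles; "qd": joint speeds; "effort": joint torques, N m; "eef_pos": TCP position; "eef_rot": TCP orientation; "wrist_force": force on the tool from outside, world axes, zero at the start; "moment": the same for the moment, N m; "finger_gap": finger opening in mm; "finger_force": force on a finger pad.
Only numpy, scipy, OpenCV 4.12 (cv2) and the standard library are available. Lean on these libraries where they do the work, as an engineer would, in place of code of your own. Each camera call takes 0.05 s, during which the arm holds its last target. There are 200 camera calls.

## Working session

There is one attempt and no reset: what is moved stays moved. The work goes in short steps, Python scripts to look and compute and a shell command to move; the robot and the scene stay as the last step left them, time stands still between calls to the robot, and variables do not carry over. Pictures are saved under pics/ and viewed, at most 10 in all, crops included, and the job is handed in when it is done.

```bash
mkdir -p pics; python3 - <<'E'
from cell import manip
import cv2
s=manip.read_state(); print(s)
for n in("scene","top"):
    cv2.imwrite(f"pics/{n}0.png",manip.camera(n))
    print(n,manip.camera_info(n))
print(manip.camera_info("wrist"))
E
```

```text
{'clock': 0.0, 'joints': array([ 1.17444651e+00,  3.00503899e-01,  1.52160464e+00, -1.51216649e-05,
        1.32075003e+00, -6.66086485e-02]), 'qd': array([ 1.48724573e-03, -3.16291832e-04, -1.31351521e-03,  1.57431769e-03,
       -7.41951509e-05,  6.92122581e-04]), 'effort': array([-1.30981261e-03, -5.31808913e+01, -3.52732694e+01,  7.07975356e-02,
        2.44443468e-02, -5.80396181e-05]), 'eef_pos': array([177.98882405, 520.09992392, 204.85839231]), 'eef_rot': array([-3.14032856e+00, -6.96447981e-05,  2.81185519e+00]), 'wrist_force': array([-0.3460492 , -0.17810162, -0.23603133]), 'moment': array([ 0.06654957, -0.03093016,  0.01459059]), 'finger_force': 0.0, 'finger_gap': 94.12608572428717}
scene {'camera_matrix': array([[441.81994421,   0.        , 282.455387  ],
       [  0.        , 441.81994421, 215.4105557 ],
       [  0.        ,   0.        ,   1.        ]]), 'D': array([0.03514033, 0.        , 0.        , 0.        , 0.        ]), 'R': array([[ 0.34399283,  0.93891   , -0.01081422],
       [ 0.57434477, -0.21950874, -0.78863427],
       [-0.74283041,  0.26507344, -0.614767
[... 445 characters left out ...]
0.02094518, -0.98132009]]), 't': array([ -20.174425  ,  510.27545752, 1049.18984542])}
{'camera_matrix': array([[321.54778618,   0.        , 282.12373372],
       [  0.        , 321.54778618, 207.36200077],
       [  0.        ,   0.        ,   1.        ]]), 'D': array([-0.07330449,  0.        ,  0.        ,  0.        ,  0.        ]), 'tool_from_camera': array([[-2.44126125e-04, -9.69447638e-01, -2.45298223e-01,
         7.10059414e+01],
       [ 9.99999968e-01, -2.52580672e-04,  3.00702726e-06,
        -6.68050178e-01],
       [-6.48727455e-05, -2.45298215e-01,  9.69447668e-01,
        -1.80437062e+02],
       [ 0.00000000e+00,  0.00000000e+00,  0.00000000e+00,
         1.00000000e+00]])}
```

View pics/scene0.png

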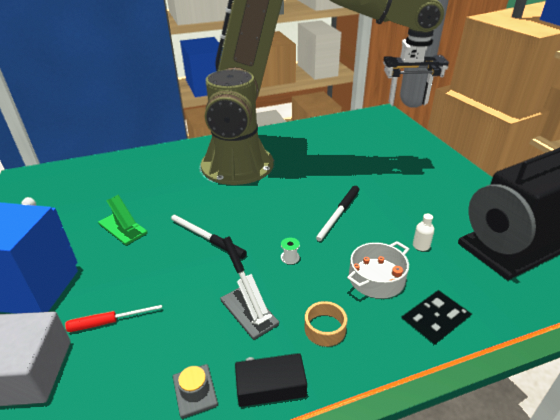

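View pics/top0.png

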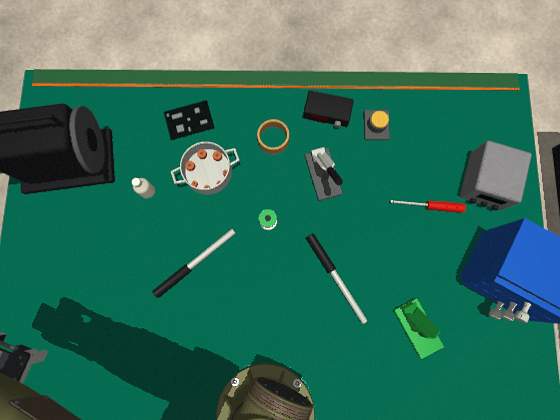

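Scene view: the rod leans in its grey rest at about (245,275) with its handle end at (230,240), the pot is at (378,268), and two loose look-alike rods lie on the bench. Top view: pot at (206,167), rest at (323,172), spool at (267,219), tape at (273,135), flux at (143,187). Next I'll enlarge the pot and rest.

```bash
python3 - <<'E'
import cv2,numpy as np
t=cv2.imread("pics/top0.png");s=cv2.imread("pics/scene0.png")
def c(im,x,y,w=66,h=50): return cv2.resize(im[y:y+h,x:x+w],(396,300),interpolation=cv2.INTER_CUBIC)
cv2.imwrite("pics/crop.png",np.vstack([np.hstack([c(t,292,140,80,60),c(s,205,228,146,110)]),np.hstack([c(t,168,138,76,58),c(s,342,235,76,58)])]))
E
```

```text
(no output)
```

View pics/crop.png

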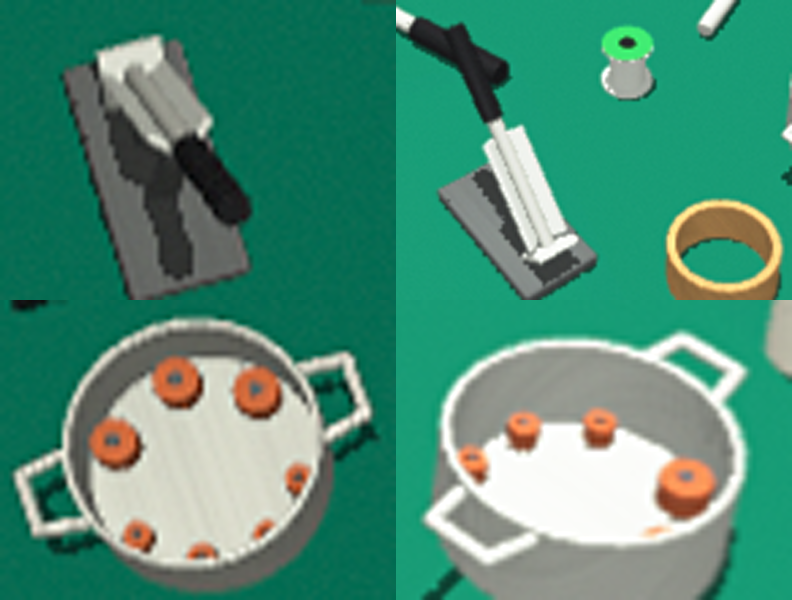

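The crops show the rest with base corners at crop (65,70), (180,38), (248,265), (132,298). The handle end is at top crop (235,215) and scene crop (457,30). The large beads are on the far (image-up) side and the small ones on the robot side.

```bash
cat > h.py <<'E'
import cv2,numpy as np
from scipy.spatial.transform import Rotation as Ro
from cell import manip
def pose(name,st=None):
    i=manip.camera_info(name)
    if name!="wrist": return i,np.array(i["R"]).T,-np.array(i["R"]).T@i["t"]
    T=np.array(i["tool_from_camera"]);R=Ro.from_euler("xyz",st["eef_rot"]).as_matrix()
    return i,R@T[:3,:3],R@T[:3,3]+st["eef_pos"]
def rays(name,px,st=None):
    i,R,o=pose(name,st)
    u=cv2.undistortPoints(np.array(px,float).reshape(-1,1,2),i["camera_matrix"],i["D"]).reshape(-1,2)
    d=np.c_[u,np.ones(len(u))]@R.T
    return o,d/np.linalg.norm(d,axis=1)[:,None]
def plane(name,px,z,st=None):
    o,d=rays(name,px,st); return o+d*((z-o[2])/d[:,2])[:,None]
def tri(L):
    A=np.zeros((3,3));b=np.zeros(3)
    for o,d in L:
        P=np.eye(3)-np.outer(d,d);A+=P;b+=P@o
    x=np.linalg.solve(A,b)
    return x,[np.linalg.norm((np.eye(3)-np.outer(d,d))@(x-o)) for o,d in L]
E
python3 - <<'E'
from h import *
np.set_printoptions(precision=1,suppress=True)
T=lambda p,x,y,w:np.array(p)*w/396+[x,y]
base=T([[65,70],[180,38],[248,265],[132,298]],292,140,80)
b=plane("top",base,12);print(b)
def T2(n,a,b):
    o,d=rays("top",T([a],292,140,80));o2,d2=rays("scene",T([b],205,228,146))
    print(n,*tri([(o,d[0]),(o2,d2[0])]))
T2("top",(236,213),(60,31));T2("hb",(183,140),(93,120));
pr=T(np.array([[193,318],[62,440],[325,440],[205,568]])-[0,300],168,138,76)
p0=T(np.array([[25,500],[362,385]])-[0,300],168,138,76)
print("rim",plane("top",T([[ (62+325)/2,(318+567)/2-300]],168,138,76),55)); print("ears",plane("top",p0,50))
for n,p in dict(spool=(267,219),tape=(273,135),flux=(143,187)).items(): print(n,plane("top",[p],40))
E
```

```text
[[ 690.2  -98.2   12. ]
 [ 710.2 -163.5   12. ]
 [ 577.9 -200.4   12. ]
 [ 558.  -136.    12. ]]
top [ 565.2 -168.5  168.7] [np.float64(3.1423676079182448), np.float64(3.1423676079181906)]
hb [ 617.3 -154.7  114.3] [np.float64(2.0277481209005033), np.float64(2.0277481209006405)]
rim [[639.7 173.8  55. ]]
ears [[608.9 260.9  50. ]
 [673.8  88.   50. ]]
spool [[498.    3.9  40. ]]
tape [[734.8  -7.4  40. ]]
flux [[580.7 343.1  40. ]]
```

```bash
for i in 1 2 3 4; do python3 -m inch '[{"dx":0.021,"dy":-0.023,"dz":0.005,"wz":-7},{"dx":0.042,"dy":-0.046,"dz":0.01,"wz":-14},{"dx":0.063,"dy":-0.069,"dz":0.015,"wz":-21},{"dx":0.084,"dy":-0.092,"dz":0.02,"wz":-28},{"dx":0.105,"dy":-0.115,"dz":0.025,"wz":-35}]'; done
python3 - <<'E'
from h import *
import pickle
s=manip.read_state();im=manip.camera("wrist");print(s["eef_pos"],s["eef_rot"],s["joints"]);cv2.imwrite("pics/w1.png",im);pickle.dump(s,open("w1.pkl","wb"))
E
python3 -m inch '[{"dx":0,"dy":-0.03,"dz":0},{"dx":0,"dy":-0.06},{"dx":0,"dy":-0.09},{"dy":-0.12},{"dy":-0.12}]'
python3 - <<'E'
from h import *
import pickle
s=manip.read_state();im=manip.camera("wrist");print(s["eef_pos"],s["eef_rot"],s["joints"]);cv2.imwrite("pics/w2.png",im);pickle.dump(s,open("w2.pkl","wb"))
E
```

```text
[178.02880594 520.14918099 204.95191434] [-3.14056739e+00 -8.97371359e-05  2.81178734e+00] [ 1.17439620e+00  3.00418433e-01  1.52149434e+00  2.19960061e-05
  1.32070884e+00 -6.66003209e-02]
[178.0472725  520.17601195 205.02631956] [-3.14071648e+00 -6.20251137e-05  2.81178550e+00] [ 1.17439278e+00  3.00339485e-01  1.52142084e+00  3.69585340e-06
  1.32071069e+00 -6.65973442e-02]validation failed for argument at $[0]...
validation failed for argument at $[0]...
validation failed for argument at $[0]...
validation failed for argument at $[0]...
validation failed for argument at $[0]...
```

View pics/w1.png

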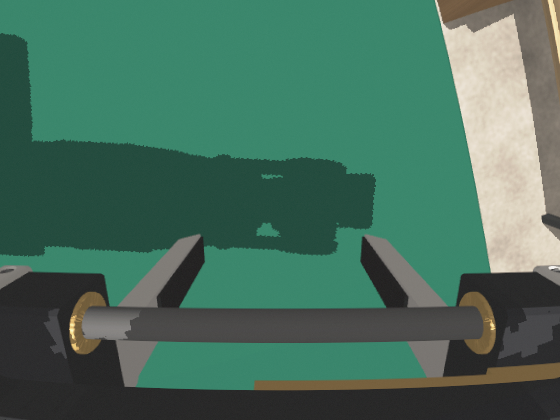

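View pics/w2.png

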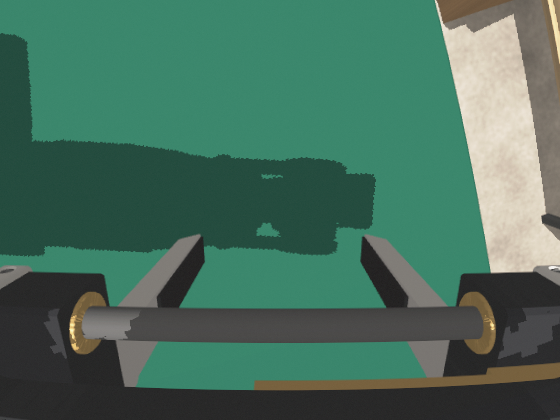

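The rows were refused because every key must be given, so the arm has not moved. The wrist view shows only bare bench, with the fingers below row 235.

```bash
for i in 1 2 3 4; do python3 -m inch '[{"gripper":1,"dx":0.0175,"dy":-0.023,"dz":0.005,"wx":0,"wy":0,"wz":-7},{"gripper":1,"dx":0.035,"dy":-0.046,"dz":0.01,"wx":0,"wy":0,"wz":-14},{"gripper":1,"dx":0.0525,"dy":-0.069,"dz":0.015,"wx":0,"wy":0,"wz":-21},{"gripper":1,"dx":0.07,"dy":-0.092,"dz":0.02,"wx":0,"wy":0,"wz":-28},{"gripper":1,"dx":0.0875,"dy":-0.115,"dz":0.025,"wx":0,"wy":0,"wz":-35}]'; done
cat > shot.py <<'E'
from h import *
import pickle,sys
n=sys.argv[1];s=manip.read_state();im=manip.camera("wrist");print(s["clock"],s["eef_pos"],s["eef_rot"],s["joints"]);cv2.imwrite(f"pics/{n}.png",im);pickle.dump(s,open(f"{n}.pkl","wb"))
E
python3 shot.py a
python3 -m inch '[{"gripper":1,"dx":0,"dy":-0.03,"dz":0,"wx":0,"wy":0,"wz":0},{"gripper":1,"dx":0,"dy":-0.06,"dz":0,"wx":0,"wy":0,"wz":0},{"gripper":1,"dx":0,"dy":-0.09,"dz":0,"wx":0,"wy":0,"wz":0},{"gripper":1,"dx":0,"dy":-0.12,"dz":0,"wx":0,"wy":0,"wz":0},{"gripper":1,"dx":0,"dy":-0.12,"dz":0,"wx":0,"wy":0,"wz":0}]'
python3 shot.py b
python3 -c "
import cv2,numpy as np
a,b=cv2.imread('pics/a.png'),cv2.imread('pics/b.png')
cv2.imwrite('pics/ab.png',np.vstack([cv2.resize(a[:240],(700,300)),cv2.resize(b[:240],(700,300))]))"
```

```text
clock: 0.62
eef_pos: [266.1, 404.1, 230.6]
eef_rot: [-3.141, 0.0, 2.195]
wrist_force: [1.3, -0.8, 0.2]
finger_gap: 94.2
finger_force: 0.0
clock: 1.03
eef_pos: [353.7, 289.1, 255.7]
eef_rot: [3.142, -0.0, 1.584]
wrist_force: [0.1, 1.0, 0.9]
finger_gap: 94.1
finger_force: 0.0
clock: 1.45
eef_pos: [441.2, 174.0, 280.7]
eef_rot: [-3.142, -0.0, 0.973]
wrist_force: [0.5, 0.3, -0.6]
finger_gap: 94.2
finger_force: 0.0
clock: 1.87
eef_pos: [528.8, 59.0, 305.6]
eef_rot: [-3.142, 0.0, 0.362]
wrist_force: [0.2, 0.6, 0.9]
finger_gap: 94.0
finger_force: 0.0
1.8667 [528.75743466  59.01951965 305.584568  ] [-3.14152329e+00  1.23813756e-04  3.62233267e-01] [4.22993851e-02 2.03041224e-01 1.41158081e+00 2.69339876e-05
 1.52710997e+00 1.25086127e+00]
clock: 2.33
eef_pos: [527.8, -63.6, 305.1]
eef_rot: [3.141, 0.001, 0.365]
wrist_force: [-0.2, -0.2, 0.2]
finger_gap: 93.9
finger_force: 0.0
2.3333 [527.83857584 -63.56793769 305.08410785] [3.14115494e+00 8.81757281e-04 3.65054751e-01] [-1.88323408e-01  2.02568191e-01  1.41326892e+00 -8.36634505e-04
  1.52627567e+00  1.01745543e+00]
```

View pics/ab.png

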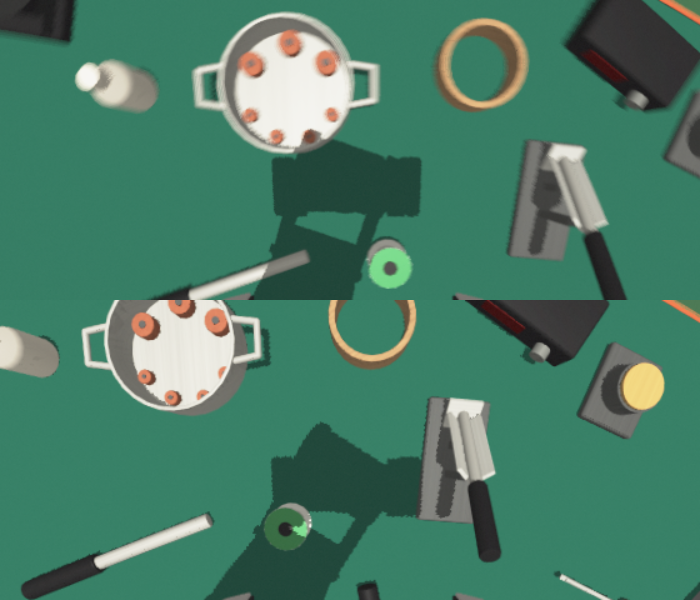

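View a (1.25x): pot rim centre at (287,82), ears at (198,88) and (377,83). The rod's handle runs (596,237) to (616,298), with the tape at (483,64) and the spool at (389,267). View b shows the whole handle, (479,483) to (489,556), and the rest base.

```bash
python3 - <<'E'
from h import *
import pickle
np.set_printoptions(precision=1,suppress=True)
S={k:pickle.load(open(k+".pkl","rb")) for k in"ab"}
I=dict(a=cv2.imread("pics/a.png"),b=cv2.imread("pics/b.png"),top=cv2.imread("pics/top0.png"))
roi=dict(a=(455,185,60,55),b=(360,135,60,80),top=(322,162,22,28))
N=[]
def R(v,p): return rays("wrist",p,S[v]) if v in S else rays(v,p)
ends={}
for v,(x,y,w,h) in roi.items():
    m=(I[v][y:y+h,x:x+w].max(2)<52).astype(np.uint8)
    n,l,st,c=cv2.connectedComponentsWithStats(m);k=1+st[1:,4].argmax()
    P=np.argwhere(l==k)[:,::-1]+[x,y]
    mu=P.mean(0);d=np.linalg.svd(P-mu,full_matrices=False)[2][0];d*=np.sign(d[1]);t=(P-mu)@d
    e=[mu+d*t.min(),mu+d*t.max()];ends[v]=e;print(v,st[k],e, np.std((P-mu)@[-d[1],d[0]])*3.46)
    o,r=R(v,e);nn=np.cross(r[0],r[1]);N.append((nn/np.linalg.norm(nn),o))
def tv(vs,i):
    return tri([(lambda q:(q[0],q[1][0]))(R(v,[ends[v][i]])) for v in vs])
bd=tv(["a","b","top"],0);tp=tv(["b","top"],1);print("boundary",bd,"top",tp)
D=tp[0]-bd[0];print(np.linalg.norm(D),D/np.linalg.norm(D),np.degrees(np.arctan2(D[1],D[0])),np.degrees(np.arccos(D[2]/np.linalg.norm(D))))
# axis by planes
A=np.array([n for n,o in N]);u=np.linalg.svd(A)[2][2];u*=np.sign(u[2]);print("axis dir",u,np.linalg.svd(A)[1])
# pot
print("rim",plane("wrist",[[286.5/1.25,82/1.25]],55,S["a"]),"ears",plane("wrist",np.array([[196,88],[378,83]])/1.25,50,S["a"]))
print("earsb",plane("wrist",np.array([[85,343-300],[266,340-300]])/1.25,50,S["b"]))
e=plane("wrist",np.array([[528,140],[585,148],[570,260],[510,255]])/1.25,12,S["a"]);print("base a",e)
e=plane("wrist",np.array([[430,97],[492,103],[475,224],[418,218]])/1.25,12,S["b"]);print("base b",e)
for v in"ab":
    im=cv2.cvtColor(I[v],cv2.COLOR_BGR2HSV);m=cv2.inRange(im,(3,110,120),(14,255,255));m[:, 300:]=0
    n,l,st,c=cv2.connectedComponentsWithStats(m)
    for k in range(1,n):
        if st[k,4]>25: print(v,st[k,4],plane("wrist",[c[k]],20 if st[k,4]>150 else 16,S[v])[0])
E
```

```text
a [ 13   1  33  54 841] [array([472.3, 186.5]), array([493.3, 241.6])] 14.940583259661674
b [  15   10   25   64 1013] [array([380.5, 144.9]), array([392.4, 208.3])] 15.903154710152474
top [  0   5  21  23 243] [array([335.6, 169.9]), array([322.6, 188. ])] 18.87512557422923
boundary (array([ 616.1, -165.4,   95.8]), [np.float64(3.226602826678693), np.float64(7.932281129916127), np.float64(7.268105612409528)]) top (array([ 552.5, -140. ,  212.8]), [np.float64(17.742831711657608), np.float64(17.742831711657605)])
135.5632580693995 [-0.5  0.2  0.9] 158.24800383028096 30.335797485353545
axis dir [-0.3  0.1  0.9] [1.4 1.  0.1]
rim [[641.8 172.9  55. ]] ears [[605.  260.7  50. ]
 [674.3  86.   50. ]]
earsb [[608.  264.1  50. ]
 [672.   84.2  50. ]]
base a [[ 687.   -97.9   12. ]
 [ 704.7 -165.9   12. ]
 [ 577.4 -212.3   12. ]
 [ 555.9 -137.6   12. ]]
base b [[ 687.2  -95.8   12. ]
 [ 707.5 -163.7   12. ]
 [ 574.6 -203.2   12. ]
 [ 556.5 -136.3   12. ]]
a 207 [685.5 190.5  20. ]
a 196 [679.5 146.6  20. ]
a 217 [650.4 223.2  20. ]
a 51 [630.9 122.5  16. ]
a 60 [598.6 207.8  16. ]
a 57 [587.4 172.4  16. ]
b 148 [679.6 194.7  16. ]
b 245 [677.7 150.5  20. ]
b 251 [648.2 226.1  20. ]
b 85 [596.6 211.2  16. ]
b 83 [585.1 175.6  16. ]
b 31 [600.7 144.3  16. ]
```

```bash
python3 - <<'E'
from h import *
import pickle
np.set_printoptions(precision=1,suppress=True)
S={k:pickle.load(open(k+".pkl","rb")) for k in"ab"}
f=np.array([680.6,-136.1,30]);t=np.array([563.5,-170.2,176])
for v in["a","b","top","scene"]:
    i,R,o=pose("wrist" if v in S else v,S.get(v))
    for p in(f,f+(t-f)*110/190,t):
        print(v,cv2.projectPoints(((p-o)@R).reshape(1,1,3),np.zeros(3),np.zeros(3),i["camera_matrix"],i["D"])[0].ravel())
g=lambda v,p:(lambda q:(q[0],q[1][0]))(rays("wrist",[p],S[v]) if v in S else rays(v,[p]))
print(tri([g("a",[474.5,187]),g("b",[381.5,145.5])]))
print(tri([g("a",[474.5,187]),g("b",[381.5,145.5]),g("top",[329,168.3]),g("scene",[239.3,272.3])]))
print(tri([g("b",[391.5,205]),g("top",[339.7,183]),g("scene",[227.1,239.4])]))
E
```

```text
a [449.5 126.3]
a [473.2 186.4]
a [494.9 244.5]
b [371.7  91.9]
b [383.2 148.2]
b [394.  204.2]
top [319.2 155.5]
top [330.2 170.1]
top [339.5 182.6]
scene [259.3 317.5]
scene [239.2 270.9]
scene [224.4 236.6]
(array([ 613.1, -148.1,  129.5]), [np.float64(1.0211993784408295), np.float64(1.021199378441048)])
(array([ 615.3, -154.8,  114.6]), [np.float64(3.5757583709881104), np.float64(1.9892549378213364), np.float64(2.994861723322415), np.float64(2.2155601516055725)])
(array([ 563.7, -169.1,  169.5]), [np.float64(2.8916734136795332), np.float64(2.4297574206892967), np.float64(4.349472496164463)])
```

```bash
python3 - <<'E'
from h import *
s=manip.read_state();print(s["clock"],s["eef_pos"],s["eef_rot"])
R0=Ro.from_euler("xyz",[np.pi,0,s["eef_rot"][2]])
f=np.array([680.6,-136.1,30]);t=np.array([563.5,-170.2,176]);z=(f-t)/np.linalg.norm(f-t)
y=np.cross([0,0,1],z);y/=-np.linalg.norm(y);R1=Ro.from_matrix(np.c_[np.cross(y,z),y,z])
print((R1*R0.inv()).as_rotvec(degrees=True),z,y)
g=t+z*59;print("grasp TCP",g,"pre",g-95*z,"shift",g-95*z-s["eef_pos"])
E
```

```text
2.3833 [527.91699528 -61.62910418 305.16326404] [-3.14144700e+00  5.23722902e-04  3.65364389e-01]
[ 12.71172296 -37.80527934  -4.50685304] [ 0.61553859  0.17924736 -0.76745204] [ 0.27959067 -0.96011929 -0.        ]
grasp TCP [ 599.81677664 -159.62440578  130.72032972] pre [ 541.34061086 -176.65290495  203.62827339] shift [  13.42361558 -115.02380077 -101.53499065]
```

```bash
python3 -m inch '[{"gripper":1,"dx":0.0022,"dy":-0.019,"dz":-0.017,"wx":2.1,"wy":-6.3,"wz":-0.75},{"gripper":1,"dx":0.0045,"dy":-0.038,"dz":-0.034,"wx":4.2,"wy":-12.6,"wz":-1.5},{"gripper":1,"dx":0.0067,"dy":-0.057,"dz":-0.051,"wx":6.3,"wy":-18.9,"wz":-2.25},{"gripper":1,"dx":0.009,"dy":-0.076,"dz":-0.068,"wx":8.4,"wy":-25.2,"wz":-3},{"gripper":1,"dx":0.0112,"dy":-0.095,"dz":-0.085,"wx":10.6,"wy":-31.5,"wz":-3.75}]'
python3 -m inch '[{"gripper":1,"dx":0.0022,"dy":-0.019,"dz":-0.0167,"wx":2.1,"wy":-6.3,"wz":-0.75},{"gripper":1,"dx":0.0022,"dy":-0.019,"dz":-0.0167,"wx":2.1,"wy":-6.3,"wz":-0.75},{"gripper":1,"dx":0.0022,"dy":-0.019,"dz":-0.0167,"wx":2.1,"wy":-6.3,"wz":-0.75},{"gripper":1,"dx":0.0022,"dy":-0.019,"dz":-0.0167,"wx":2.1,"wy":-6.3,"wz":-0.75},{"gripper":1,"dx":0.0022,"dy":-0.019,"dz":-0.0167,"wx":2.1,"wy":-6.3,"wz":-0.75}]'
python3 shot.py c
python3 - <<'E'
from h import *
import pickle
s=pickle.load(open("c.pkl","rb"))
R=Ro.from_euler("xyz",s["eef_rot"]).as_matrix();print(R[:,2],R[:,1])
f=np.array([680.6,-136.1,30]);t=np.array([563.5,-170.2,176])
print("tool frame foot/top",(f-s["eef_pos"])@R,(t-s["eef_pos"])@R)
i,Rc,o=pose("wrist",s)
for p in(f,f+(t-f)*110/190,t): print(cv2.projectPoints(((p-o)@Rc).reshape(1,1,3),np.zeros(3),np.zeros(3),i["camera_matrix"],i["D"])[0].ravel())
E
```

```text
clock: 2.8
eef_pos: [539.3, -154.6, 221.1]
eef_rot: [3.132, -0.583, 0.303]
wrist_force: [1.1, 0.3, -0.3]
finger_gap: 94.0
finger_force: 0.0
clock: 3.22
eef_pos: [542.1, -172.2, 205.1]
eef_rot: [3.138, -0.693, 0.29]
wrist_force: [-0.2, -0.7, 0.5]
finger_gap: 93.8
finger_force: 0.0
3.2167 [ 542.13593736 -172.23431632  205.1067242 ] [ 3.13805794 -0.69275137  0.29047219] [-0.61470893  0.11403433  1.90109266  0.76206672  0.81016871  0.21496291]
[ 0.61291116  0.1795265  -0.76948694] [ 0.28423998 -0.95874931  0.00271993]
tool frame foot/top [ -1.7860265    4.23699407 226.0955734 ] [-2.39007136  4.0429532  35.85673016]
[285.00631001 184.88540834]
[285.89800833 205.87068637]
[287.06736269 233.47645832]
```

View pics/c.png

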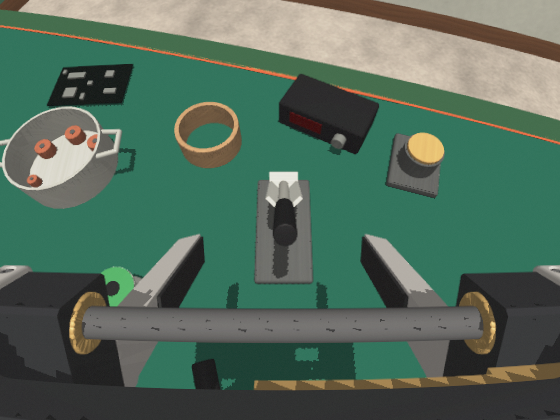

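The picture shows the rod end-on at (285,232), centred between the fingers, with the trough behind it at (284,195). Predicted and seen pixels agree to about 2 px, so I'll advance along the rod and grip.

```bash
python3 -m inch '[{"gripper":1,"dx":0.018,"dy":0.0045,"dz":-0.022,"wx":0,"wy":0,"wz":0},{"gripper":1,"dx":0.036,"dy":0.0095,"dz":-0.044,"wx":0,"wy":0,"wz":0},{"gripper":1,"dx":0.05,"dy":0.0138,"dz":-0.0625,"wx":0,"wy":0,"wz":0},{"gripper":1,"dx":0.0584,"dy":0.016,"dz":-0.073,"wx":0,"wy":0,"wz":0},{"gripper":1,"dx":0.0584,"dy":0.016,"dz":-0.073,"wx":0,"wy":0,"wz":0}]'
for i in 1 2 3; do python3 -m inch '[{"gripper":0.1,"dx":0,"dy":0,"dz":0,"wx":0,"wy":0,"wz":0},{"gripper":0.1,"dx":0,"dy":0,"dz":0,"wx":0,"wy":0,"wz":0},{"gripper":0.1,"dx":0,"dy":0,"dz":0,"wx":0,"wy":0,"wz":0},{"gripper":0.1,"dx":0,"dy":0,"dz":0,"wx":0,"wy":0,"wz":0},{"gripper":0.1,"dx":0,"dy":0,"dz":0,"wx":0,"wy":0,"wz":0}]' 45; done
```

```text
clock: 3.68
eef_pos: [600.7, -155.1, 129.3]
eef_rot: [3.141, -0.691, 0.29]
wrist_force: [-0.1, -0.1, 1.2]
finger_gap: 94.1
finger_force: 0.0
clock: 4.1
eef_pos: [599.9, -157.3, 132.0]
eef_rot: [3.138, -0.694, 0.289]
wrist_force: [-0.7, 0.8, -0.5]
finger_gap: 63.6
finger_force: 0.0
clock: 4.52
eef_pos: [599.9, -157.0, 131.1]
eef_rot: [3.139, -0.693, 0.288]
wrist_force: [0.0, 0.6, 0.1]
finger_gap: 30.7
finger_force: 0.0
clock: 4.93
eef_pos: [599.9, -157.0, 131.1]
eef_rot: [3.139, -0.693, 0.288]
wrist_force: [-0.5, 0.5, -1.0]
finger_gap: 17.7
finger_force: 45.0
```

The grip holds at 17.7 mm and 45 N. The home TCP pose is (599.9, -157.0, 131.1). Next: lift straight up, stand the rod upright, and go over the pot.

```bash
python3 -m inch '[{"gripper":0.1,"dx":0,"dy":0,"dz":0.025,"wx":0,"wy":0,"wz":0},{"gripper":0.1,"dx":0,"dy":0,"dz":0.055,"wx":0,"wy":0,"wz":0},{"gripper":0.1,"dx":0,"dy":0,"dz":0.09,"wx":0,"wy":0,"wz":0},{"gripper":0.1,"dx":0,"dy":0,"dz":0.125,"wx":0,"wy":0,"wz":0},{"gripper":0.1,"dx":0,"dy":0,"dz":0.15,"wx":0,"wy":0,"wz":0}]'
python3 -m inch '[{"gripper":0.1,"dx":0.004,"dy":0.03,"dz":0,"wx":-1.13,"wy":3.8,"wz":0},{"gripper":0.1,"dx":0.008,"dy":0.065,"dz":0,"wx":-2.26,"wy":7.6,"wz":0},{"gripper":0.1,"dx":0.012,"dy":0.1,"dz":0,"wx":-3.39,"wy":11.4,"wz":0},{"gripper":0.1,"dx":0.016,"dy":0.135,"dz":0,"wx":-4.52,"wy":15.2,"wz":0},{"gripper":0.1,"dx":0.02,"dy":0.17,"dz":0,"wx":-5.65,"wy":19,"wz":0}]'
python3 -m inch '[{"gripper":0.1,"dx":0.004,"dy":0.035,"dz":0,"wx":-1.13,"wy":3.8,"wz":0},{"gripper":0.1,"dx":0.008,"dy":0.07,"dz":0,"wx":-2.26,"wy":7.6,"wz":0},{"gripper":0.1,"dx":0.012,"dy":0.105,"dz":0,"wx":-3.39,"wy":11.4,"wz":0},{"gripper":0.1,"dx":0.016,"dy":0.14,"dz":0,"wx":-4.52,"wy":15.2,"wz":0},{"gripper":0.1,"dx":0.0205,"dy":0.16,"dz":0,"wx":-5.65,"wy":19,"wz":0}]'
python3 -m inch '[{"gripper":0.1,"dx":0,"dy":0,"dz":-0.01,"wx":0,"wy":0,"wz":0},{"gripper":0.1,"dx":0,"dy":0,"dz":-0.03,"wx":0,"wy":0,"wz":0},{"gripper":0.1,"dx":0,"dy":0,"dz":-0.05,"wx":0,"wy":0,"wz":0},{"gripper":0.1,"dx":0,"dy":0,"dz":-0.05,"wx":0,"wy":0,"wz":0},{"gripper":0.1,"dx":0,"dy":0,"dz":-0.05,"wx":0,"wy":0,"wz":0}]'
python3 shot.py d; python3 - <<'E'
from h import *
im=manip.camera("scene");cv2.imwrite("pics/d_s.png",im);t=manip.camera("top");cv2.imwrite("pics/d_t.png",t)
c=lambda im,x,y,w,h,W,H:cv2.resize(im[y:y+h,x:x+w],(W,H),interpolation=cv2.INTER_CUBIC)
w=cv2.imread("pics/d.png")
cv2.imwrite("pics/d_c.png",np.vstack([np.hstack([c(im,310,170,140,105,400,300),c(t,150,110,120,90,400,300)]),np.hstack([c(w,80,20,400,240,400,300),np.zeros((300,400,3),np.uint8)])]))
s=manip.read_state();R=Ro.from_euler("xyz",s["eef_rot"]).as_matrix();print(R[:,2],s["wrist_force"])
for n in("scene","top"):
    i,Rc,o=pose(n)
    for h in(-20,0,20,131): 
        p=s["eef_pos"]+h*R[:,2];print(n,h,cv2.projectPoints(((p-o)@Rc).reshape(1,1,3),np.zeros(3),np.zeros(3),i["camera_matrix"],i["D"])[0].ravel())
E
```

```text
clock: 5.35
eef_pos: [600.0, -157.2, 284.4]
eef_rot: [3.137, -0.694, 0.289]
wrist_force: [0.1, 0.1, -1.0]
finger_gap: 17.7
finger_force: 45.0
clock: 5.77
eef_pos: [619.7, 14.4, 281.6]
eef_rot: [3.137, -0.344, 0.288]
wrist_force: [0.1, -0.7, -0.9]
finger_gap: 17.6
finger_force: 45.0
clock: 6.18
eef_pos: [639.8, 176.5, 281.1]
eef_rot: [3.138, 0.002, 0.291]
wrist_force: [-0.3, -0.6, -0.7]
finger_gap: 17.5
finger_force: 45.0
clock: 6.6
eef_pos: [640.1, 172.5, 230.5]
eef_rot: [3.139, 0.001, 0.288]
wrist_force: [1.0, -0.1, 0.2]
finger_gap: 17.2
finger_force: 45.0
6.6 [640.06395264 172.53859816 230.54331441] [3.13870364e+00 7.30052071e-04 2.88153194e-01] [ 0.20926796  0.54621129  1.11808408 -0.00295031  1.47779781  1.49218475]
[ 0.00433902 -0.00207956 -0.99998842] [ 0.0956088   0.71917375 -0.28884057]
scene -20 [389.26296365 193.24506515]
scene 0 [387.96248603 200.98587468]
scene 20 [386.69781744 208.52652725]
scene 131 [380.26425084 247.08797932]
top -20 [189.95409052 137.77647245]
top 0 [191.83542143 140.99346413]
top 20 [193.64055578 144.08006539]
top 131 [202.46417487 159.16620642]
```

View pics/d_c.png

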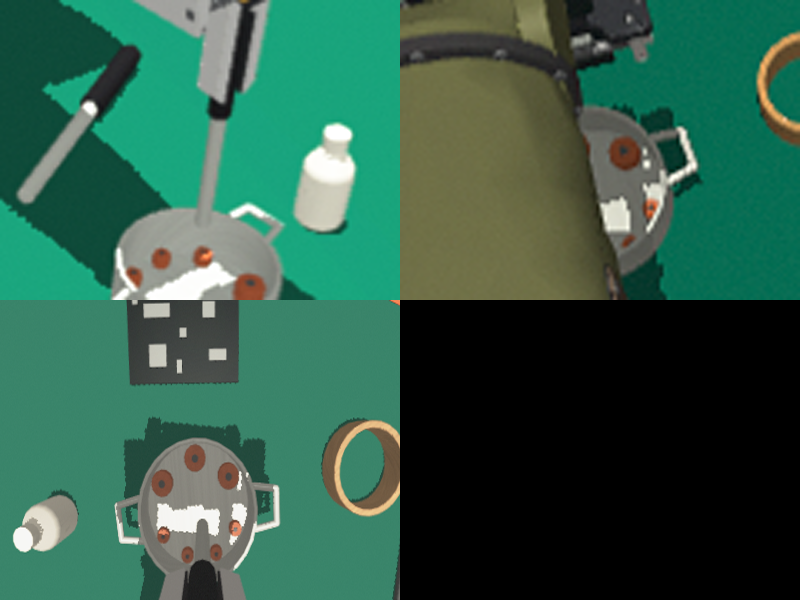

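In the scene crop the rod hangs straight below the hand with its tip at (204,225), within 2 px of the prediction. The pot middle is clear. Now I'll lower it and feel for the floor.

```bash
python3 -m inch '[{"gripper":0.1,"dx":0,"dy":0,"dz":-0.02,"wx":0,"wy":0,"wz":0},{"gripper":0.1,"dx":0,"dy":0,"dz":-0.045,"wx":0,"wy":0,"wz":0},{"gripper":0.1,"dx":0,"dy":0,"dz":-0.07,"wx":0,"wy":0,"wz":0},{"gripper":0.1,"dx":0,"dy":0,"dz":-0.085,"wx":0,"wy":0,"wz":0},{"gripper":0.1,"dx":0,"dy":0,"dz":-0.085,"wx":0,"wy":0,"wz":0}]'
for i in 1 2; do python3 -m inch '[{"gripper":0.1,"dx":0,"dy":0,"dz":-0.0005,"wx":0,"wy":0,"wz":0},{"gripper":0.1,"dx":0,"dy":0,"dz":-0.001,"wx":0,"wy":0,"wz":0},{"gripper":0.1,"dx":0,"dy":0,"dz":-0.002,"wx":0,"wy":0,"wz":0},{"gripper":0.1,"dx":0,"dy":0,"dz":-0.003,"wx":0,"wy":0,"wz":0},{"gripper":0.1,"dx":0,"dy":0,"dz":-0.003,"wx":0,"wy":0,"wz":0}]'; done
```

```text
clock: 7.17
eef_pos: [639.5, 172.6, 143.7]
eef_rot: [3.139, 0.003, 0.288]
wrist_force: [-0.6, 0.4, -1.5]
finger_gap: 17.4
finger_force: 45.0
clock: 7.58
eef_pos: [640.6, 173.0, 143.8]
eef_rot: [3.138, -0.002, 0.288]
wrist_force: [-0.3, -1.0, -1.4]
finger_gap: 17.5
finger_force: 45.0
clock: 8.0
eef_pos: [640.3, 172.9, 139.9]
eef_rot: [3.139, -0.001, 0.288]
wrist_force: [-0.4, -0.2, -1.4]
finger_gap: 17.2
finger_force: 45.0
```

```bash
for i in 1 2 3; do python3 -m inch '[{"gripper":0.1,"dx":0,"dy":0,"dz":-0.0004,"wx":0,"wy":0,"wz":0},{"gripper":0.1,"dx":0,"dy":0,"dz":-0.0008,"wx":0,"wy":0,"wz":0},{"gripper":0.1,"dx":0,"dy":0,"dz":-0.001,"wx":0,"wy":0,"wz":0},{"gripper":0.1,"dx":0,"dy":0,"dz":-0.001,"wx":0,"wy":0,"wz":0},{"gripper":0.1,"dx":0,"dy":0,"dz":-0.001,"wx":0,"wy":0,"wz":0}]' | grep -E "pos|wrist"; done
```

```text
eef_pos: [640.4, 173.0, 139.1]
wrist_force: [0.2, -0.0, -0.9]
eef_pos: [640.4, 173.0, 138.2]
wrist_force: [0.3, 1.2, -1.3]
eef_pos: [640.4, 173.0, 137.1]
wrist_force: [-0.6, 0.1, -0.5]
```

```bash
python3 -m inch '[{"gripper":0.1,"dx":0,"dy":0,"dz":-0.0004,"wx":0,"wy":0,"wz":0},{"gripper":0.1,"dx":0,"dy":0,"dz":-0.0008,"wx":0,"wy":0,"wz":0},{"gripper":0.1,"dx":0,"dy":0,"dz":-0.001,"wx":0,"wy":0,"wz":0},{"gripper":0.1,"dx":0,"dy":0,"dz":-0.001,"wx":0,"wy":0,"wz":0},{"gripper":0.1,"dx":0,"dy":0,"dz":-0.001,"wx":0,"wy":0,"wz":0}]' | grep -E "pos|wrist"
python3 - <<'E'
from h import *
for k in range(3):
    print(manip.read_state()["wrist_force"],manip.read_state()["eef_pos"]);manip.camera("wrist")
E
```

```text
eef_pos: [640.5, 173.0, 136.5]
wrist_force: [-0.0, 0.1, 2.5]
[-0.04502424  0.13757754  2.46390095] [640.52705571 172.97507147 136.4588553 ]
[ 0.25100473 -0.4383394   2.67634636] [640.5141642  172.98347729 136.4471722 ]
[-1.02690394  0.75077051  3.32883849] [640.51526405 172.9769562  136.45880281]
```

The floor is found at TCP z ≈ 136.5, pressing about 3.5 N. I'll lift 4.5 mm, go out between two big beads, and sweep one clockwise along the wall.

```bash
python3 -m inch '[{"gripper":0.1,"dx":0,"dy":0,"dz":0.0045,"wx":0,"wy":0,"wz":0},{"gripper":0.1,"dx":0.015,"dy":-0.0015,"dz":0.0045,"wx":0,"wy":0,"wz":0},{"gripper":0.1,"dx":0.03,"dy":-0.003,"dz":0.0045,"wx":0,"wy":0,"wz":0},{"gripper":0.1,"dx":0.042,"dy":-0.0044,"dz":0.0045,"wx":0,"wy":0,"wz":0},{"gripper":0.1,"dx":0.0507,"dy":-0.0053,"dz":0.0045,"wx":0,"wy":0,"wz":0}]' | grep -E "pos|wrist"
python3 -m inch '[{"gripper":0.1,"dx":-0.0009,"dy":-0.0058,"dz":0,"wx":0,"wy":0,"wz":0},{"gripper":0.1,"dx":-0.0025,"dy":-0.0115,"dz":0,"wx":0,"wy":0,"wz":0},{"gripper":0.1,"dx":-0.0048,"dy":-0.0169,"dz":0,"wx":0,"wy":0,"wz":0},{"gripper":0.1,"dx":-0.0076,"dy":-0.022,"dz":0,"wx":0,"wy":0,"wz":0},{"gripper":0.1,"dx":-0.0111,"dy":-0.0268,"dz":0,"wx":0,"wy":0,"wz":0}]' | grep -E "pos|wrist"
```

```text
eef_pos: [691.8, 167.4, 140.4]
wrist_force: [0.0, -0.5, -0.6]
eef_pos: [679.4, 140.2, 140.9]
wrist_force: [-0.2, -0.3, -1.1]
```

```bash
python3 -m inch '[{"gripper":0.1,"dx":-0.0039,"dy":-0.0043,"dz":0,"wx":0,"wy":0,"wz":0},{"gripper":0.1,"dx":-0.0083,"dy":-0.0082,"dz":0,"wx":0,"wy":0,"wz":0},{"gripper":0.1,"dx":-0.0132,"dy":-0.0115,"dz":0,"wx":0,"wy":0,"wz":0},{"gripper":0.1,"dx":-0.0184,"dy":-0.0143,"dz":0,"wx":0,"wy":0,"wz":0},{"gripper":0.1,"dx":-0.0238,"dy":-0.0164,"dz":0,"wx":0,"wy":0,"wz":0}]' | grep -E "pos|wrist"
cat > look.py <<'E'
from h import *
import sys
s=manip.read_state();im=manip.camera("wrist");cv2.imwrite(f"pics/{sys.argv[1]}.png",im)
hv=cv2.cvtColor(im,cv2.COLOR_BGR2HSV);m=cv2.inRange(hv,(2,110,60),(14,255,255))
n,l,st,c=cv2.connectedComponentsWithStats(m)
C=np.array([640.3,173.6,0]);a=np.radians(-69.4);ex=np.array([np.cos(a),np.sin(a),0]);ey=np.array([-ex[1],ex[0],0])
print(s["clock"],s["eef_pos"],s["wrist_force"])
for k in range(1,n):
    if st[k,4]>20:
        p=plane("wrist",[c[k]],18,s)[0]-C
        if np.hypot(*p[:2])<90: print(st[k,4],c[k].round(),"pot xy",(p@ex).round(1),(p@ey).round(1))
E
python3 look.py e
```

```text
eef_pos: [655.6, 124.2, 140.7]
wrist_force: [1.3, 1.1, -0.3]
11.0667 [655.64949548 124.16112732 140.72796409] [ 1.32078566  1.13473419 -0.30712999]
540 [219. 154.] pot xy -3.5 46.7
559 [179. 179.] pot xy -44.9 25.6
301 [268. 220.] pot xy 37.5 -20.7
193 [183. 231.] pot xy -48.3 -26.7
183 [214. 251.] pot xy -19.9 -49.2
```

The big bead now sits past the line, at y ≈ -21 mm. Next I'll go back through the middle and sweep the small bead at -150° up past the other ear.

```bash
python3 -m inch '[{"gripper":0.1,"dx":-0.003,"dy":0.01,"dz":0,"wx":0,"wy":0,"wz":0},{"gripper":0.1,"dx":-0.007,"dy":0.022,"dz":0,"wx":0,"wy":0,"wz":0},{"gripper":0.1,"dx":-0.011,"dy":0.034,"dz":0,"wx":0,"wy":0,"wz":0},{"gripper":0.1,"dx":-0.0158,"dy":0.0485,"dz":0,"wx":0,"wy":0,"wz":0},{"gripper":0.1,"dx":-0.0158,"dy":0.0485,"dz":0,"wx":0,"wy":0,"wz":0}]' | grep -E "pos|wrist"
python3 -m inch '[{"gripper":0.1,"dx":-0.01,"dy":0.0036,"dz":0,"wx":0,"wy":0,"wz":0},{"gripper":0.1,"dx":-0.022,"dy":0.008,"dz":0,"wx":0,"wy":0,"wz":0},{"gripper":0.1,"dx":-0.034,"dy":0.0124,"dz":0,"wx":0,"wy":0,"wz":0},{"gripper":0.1,"dx":-0.043,"dy":0.0156,"dz":0,"wx":0,"wy":0,"wz":0},{"gripper":0.1,"dx":-0.0489,"dy":0.0178,"dz":0,"wx":0,"wy":0,"wz":0}]' | grep -E "pos|wrist"
python3 -m inch '[{"gripper":0.1,"dx":0.0019,"dy":0.0045,"dz":0,"wx":0,"wy":0,"wz":0},{"gripper":0.1,"dx":0.0043,"dy":0.0089,"dz":0,"wx":0,"wy":0,"wz":0},{"gripper":0.1,"dx":0.007,"dy":0.013,"dz":0,"wx":0,"wy":0,"wz":0},{"gripper":0.1,"dx":0.0101,"dy":0.0169,"dz":0,"wx":0,"wy":0,"wz":0},{"gripper":0.1,"dx":0.0136,"dy":0.0204,"dz":0,"wx":0,"wy":0,"wz":0}]' | grep -E "pos|wrist"
```

```text
eef_pos: [639.3, 176.6, 140.6]
wrist_force: [0.7, 0.0, -1.3]
eef_pos: [590.7, 191.6, 140.7]
wrist_force: [0.5, -0.4, 0.0]
eef_pos: [606.5, 210.4, 140.8]
wrist_force: [4.1, -7.7, 0.5]
```

```bash
python3 -m inch '[{"gripper":0.1,"dx":0.0037,"dy":0.0031,"dz":0,"wx":0,"wy":0,"wz":0},{"gripper":0.1,"dx":0.0078,"dy":0.0059,"dz":0,"wx":0,"wy":0,"wz":0},{"gripper":0.1,"dx":0.0121,"dy":0.0083,"dz":0,"wx":0,"wy":0,"wz":0},{"gripper":0.1,"dx":0.0167,"dy":0.0103,"dz":0,"wx":0,"wy":0,"wz":0},{"gripper":0.1,"dx":0.0213,"dy":0.0119,"dz":0,"wx":0,"wy":0,"wz":0}]' | grep -E "pos|wrist"
python3 look.py f; python3 - <<'E'
from h import *
im=manip.camera("scene")
cv2.imwrite("pics/f2.png",np.vstack([cv2.imread("pics/f.png")[:260,:560],cv2.resize(im[190:310,300:560],(560,260))]))
E
```

```text
eef_pos: [627.2, 223.2, 140.4]
wrist_force: [0.0, 0.5, -1.4]
12.7833 [627.16719748 223.19482926 140.39349045] [ 0.04526028  0.49797492 -1.44303668]
524 [327. 154.] pot xy -4.6 47.4
485 [285. 180.] pot xy -46.2 26.2
95 [270. 214.] pot xy -62.4 -6.2
688 [367. 225.] pot xy 32.3 -24.6
186 [349. 249.] pot xy 13.9 -48.9
```

View pics/f2.png

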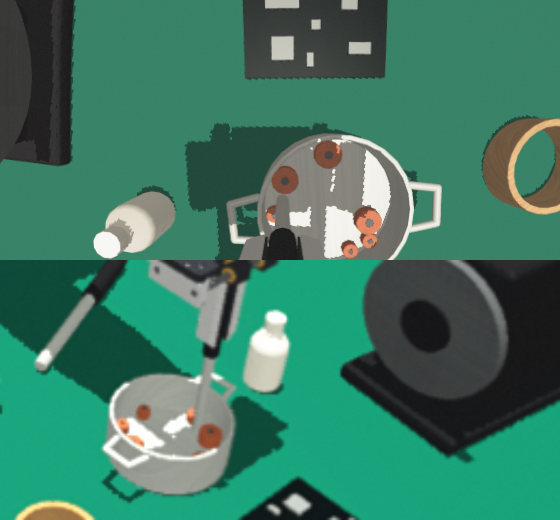

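The small bead slipped behind the rod: wrist view (270,214), just beneath the ear line. The 8 N spike also suggests the pot moved a little, so I'll re-measure it.

```bash
python3 -m inch '[{"gripper":0.1,"dx":0.0,"dy":0,"dz":0.02,"wx":0,"wy":0,"wz":0},{"gripper":0.1,"dx":0,"dy":0,"dz":0.05,"wx":0,"wy":0,"wz":0},{"gripper":0.1,"dx":-0.03,"dy":-0.03,"dz":0.08,"wx":0,"wy":0,"wz":0},{"gripper":0.1,"dx":-0.06,"dy":-0.05,"dz":0.09,"wx":0,"wy":0,"wz":0},{"gripper":0.1,"dx":-0.08,"dy":-0.05,"dz":0.09,"wx":0,"wy":0,"wz":0}]' | grep -E "pos|wrist"
python3 - <<'E'
from h import *
import pickle
np.set_printoptions(precision=1,suppress=True)
s=manip.read_state();im=manip.camera("wrist");cv2.imwrite("pics/g.png",im);pickle.dump(s,open("g.pkl","wb"));print(s["clock"],s["eef_pos"])
i,Rc,o=pose("wrist",s)
p=cv2.projectPoints(((np.array([640,173,30.])-o)@Rc).reshape(1,1,3),np.zeros(3),np.zeros(3),i["camera_matrix"],i["D"])[0].ravel();print(p)
x=int(p[0])-110;y=max(0,int(p[1])-90);print(x,y)
cv2.imwrite("pics/g2.png",cv2.resize(im[y:y+165,x:x+220],(800,600),interpolation=cv2.INTER_CUBIC))
E
```

```text
eef_pos: [545.7, 171.0, 233.3]
wrist_force: [0.1, 0.1, -0.1]
13.3 [545.7 171.  233.3]
[302.7 109.1]
192 19
```

View pics/g2.png

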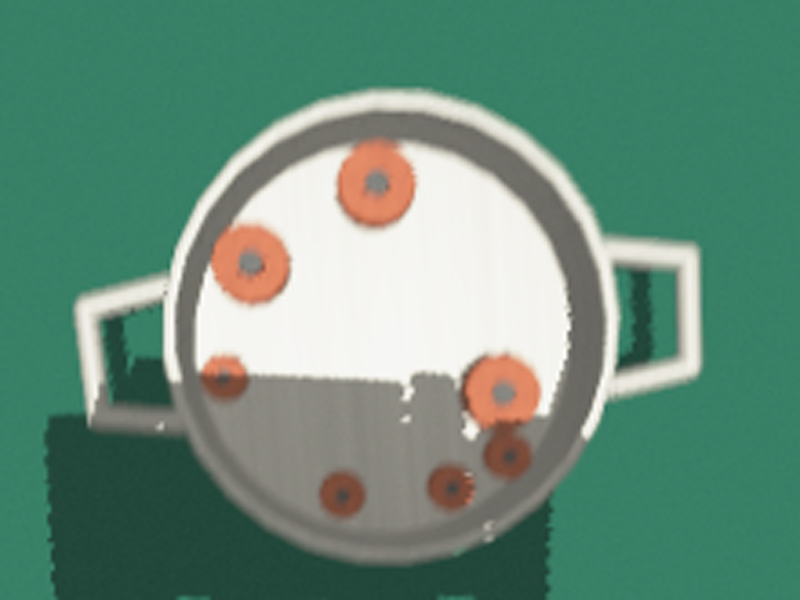

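All seven beads are in view: big at (377,184), (251,264), (504,393); small at (226,378), (342,495), (452,487), (508,457). The ears are at (85,362) and (697,312), and the rim centre at (391,327).

```bash
python3 - <<'E'
from h import *
import pickle
np.set_printoptions(precision=1,suppress=True)
s=pickle.load(open("g.pkl","rb"));f=lambda p,z:plane("wrist",np.array(p,float)/3.6364+[192,19],z,s)
E=f([[85,362],[697,312]],50);r=f([[391,327]],55)[0];print(E,E.mean(0),r)
C=(E.mean(0)+r)/2;C[2]=0;d=E[1]-E[0];a=np.arctan2(d[1],d[0]);print("C",C,np.degrees(a))
ex=np.array([np.cos(a),np.sin(a),0]);ey=np.array([-ex[1],ex[0],0])
for n,P,z in(("big",[[377,184],[251,264],[504,393]],22),("small",[[226,378],[342,495],[452,487],[508,457]],18)):
    for p in f(P,z): q=p-C;x,y=q@ex,q@ey;print(n,p,"off",q[:2],"loc",np.array([x,y,np.hypot(x,y),np.degrees(np.arctan2(y,x)),np.degrees(np.arctan2(q[1],q[0]))]))
E
```

```text
[[602.  263.1  50. ]
 [668.9  90.   50. ]] [635.4 176.6  50. ] [637.4 177.4  55. ]
C [636.4 177.    0. ] -68.88672636686361
big [680.5 193.3  22. ] off [44.1 16.3] loc [ 0.7 47.  47.  89.2 20.3]
big [645.7 224.9  22. ] off [ 9.3 47.9] loc [-41.3  26.   48.8 147.9  79. ]
big [630.3 134.6  22. ] off [ -6.1 -42.4] loc [ 37.3 -21.   42.9 -29.4 -98.2]
small [609.  223.4  18. ] off [-27.4  46.4] loc [ -53.2   -8.8   53.9 -170.6  120.5]
small [583.  175.8  18. ] off [-53.4  -1.2] loc [ -18.1  -50.2   53.4 -109.8 -178.7]
small [596.1 141.1  18. ] off [-40.3 -35.9] loc [  18.9  -50.5   54.   -69.5 -138.4]
small [610.9 126.2  18. ] off [-25.5 -50.8] loc [  38.2  -42.1   56.8  -47.7 -116.6]
```

```bash
python3 -m inch '[{"gripper":0.1,"dx":0.02,"dy":0.014,"dz":0,"wx":0,"wy":0,"wz":0},{"gripper":0.1,"dx":0.04,"dy":0.028,"dz":0,"wx":0,"wy":0,"wz":0},{"gripper":0.1,"dx":0.0468,"dy":0.0326,"dz":0,"wx":0,"wy":0,"wz":0},{"gripper":0.1,"dx":0.0468,"dy":0.0326,"dz":0,"wx":0,"wy":0,"wz":0},{"gripper":0.1,"dx":0.0468,"dy":0.0326,"dz":0,"wx":0,"wy":0,"wz":0}]' | grep -E "pos|wrist"
python3 -m inch '[{"gripper":0.1,"dx":0,"dy":0,"dz":-0.02,"wx":0,"wy":0,"wz":0},{"gripper":0.1,"dx":0,"dy":0,"dz":-0.04,"wx":0,"wy":0,"wz":0},{"gripper":0.1,"dx":0,"dy":0,"dz":-0.06,"wx":0,"wy":0,"wz":0},{"gripper":0.1,"dx":0,"dy":0,"dz":-0.06,"wx":0,"wy":0,"wz":0},{"gripper":0.1,"dx":0,"dy":0,"dz":-0.06,"wx":0,"wy":0,"wz":0}]' | grep -E "pos|wrist"
python3 -m inch '[{"gripper":0.1,"dx":0,"dy":0,"dz":-0.008,"wx":0,"wy":0,"wz":0},{"gripper":0.1,"dx":0,"dy":0,"dz":-0.016,"wx":0,"wy":0,"wz":0},{"gripper":0.1,"dx":0,"dy":0,"dz":-0.024,"wx":0,"wy":0,"wz":0},{"gripper":0.1,"dx":0,"dy":0,"dz":-0.03,"wx":0,"wy":0,"wz":0},{"gripper":0.1,"dx":0,"dy":0,"dz":-0.03,"wx":0,"wy":0,"wz":0}]' | grep -E "pos|wrist"
```

```text
eef_pos: [592.9, 205.8, 230.0]
wrist_force: [-0.1, -0.0, -1.3]
eef_pos: [592.6, 205.3, 170.6]
wrist_force: [-0.7, 0.0, -0.3]
eef_pos: [592.6, 205.5, 139.0]
wrist_force: [-1.8, 0.9, -1.2]
```

```bash
for i in 1 2; do python3 -m inch '[{"gripper":0.1,"dx":-0.0006,"dy":0.0004,"dz":0,"wx":0,"wy":0,"wz":0},{"gripper":0.1,"dx":-0.0012,"dy":0.0008,"dz":0,"wx":0,"wy":0,"wz":0},{"gripper":0.1,"dx":-0.0016,"dy":0.0011,"dz":0,"wx":0,"wy":0,"wz":0},{"gripper":0.1,"dx":-0.0016,"dy":0.0011,"dz":0,"wx":0,"wy":0,"wz":0},{"gripper":0.1,"dx":-0.0016,"dy":0.0011,"dz":0,"wx":0,"wy":0,"wz":0}]' | grep -E "pos|wrist"; done
```

```text
eef_pos: [591.7, 206.8, 140.9]
wrist_force: [0.2, 0.9, -1.9]
eef_pos: [590.0, 207.9, 140.7]
wrist_force: [-0.5, 0.0, -0.9]
```

```bash
for i in 1 2; do python3 -m inch '[{"gripper":0.1,"dx":-0.0006,"dy":0.0004,"dz":0,"wx":0,"wy":0,"wz":0},{"gripper":0.1,"dx":-0.0012,"dy":0.0008,"dz":0,"wx":0,"wy":0,"wz":0},{"gripper":0.1,"dx":-0.0016,"dy":0.0011,"dz":0,"wx":0,"wy":0,"wz":0},{"gripper":0.1,"dx":-0.0016,"dy":0.0011,"dz":0,"wx":0,"wy":0,"wz":0},{"gripper":0.1,"dx":-0.0016,"dy":0.0011,"dz":0,"wx":0,"wy":0,"wz":0}]' | grep -E "pos|wrist"; done
```

```text
eef_pos: [588.6, 208.7, 140.7]
wrist_force: [3.0, -2.7, -2.1]
eef_pos: [587.2, 209.7, 140.7]
wrist_force: [4.6, -3.0, -2.4]
```

```bash
python3 -m inch '[{"gripper":0.1,"dx":0.0036,"dy":-0.0029,"dz":0,"wx":0,"wy":0,"wz":0},{"gripper":0.1,"dx":0.0067,"dy":0.0021,"dz":0,"wx":0,"wy":0,"wz":0},{"gripper":0.1,"dx":0.0107,"dy":0.0064,"dz":0,"wx":0,"wy":0,"wz":0},{"gripper":0.1,"dx":0.0136,"dy":0.009,"dz":0,"wx":0,"wy":0,"wz":0},{"gripper":0.1,"dx":0.0167,"dy":0.0114,"dz":0,"wx":0,"wy":0,"wz":0}]' | grep -E "pos|wrist"
python3 -m inch '[{"gripper":0.1,"dx":0.0016,"dy":0.0011,"dz":0,"wx":0,"wy":0,"wz":0},{"gripper":0.1,"dx":0.0032,"dy":0.0022,"dz":0,"wx":0,"wy":0,"wz":0},{"gripper":0.1,"dx":0.0049,"dy":0.0032,"dz":0,"wx":0,"wy":0,"wz":0},{"gripper":0.1,"dx":0.0066,"dy":0.0041,"dz":0,"wx":0,"wy":0,"wz":0},{"gripper":0.1,"dx":0.0084,"dy":0.005,"dz":0,"wx":0,"wy":0,"wz":0}]' | grep -E "pos|wrist"; python3 look.py i
```

```text
eef_pos: [603.5, 221.8, 140.5]
wrist_force: [-4.1, -5.1, 1.8]
eef_pos: [612.1, 226.6, 140.7]
wrist_force: [0.4, -0.7, -0.6]
17.1 [612.06378448 226.55650308 140.65296379] [ 0.40054802 -0.74349601 -0.64050769]
540 [335. 141.] pot xy -5.8 46.4
490 [292. 166.] pot xy -47.4 25.3
175 [279. 187.] pot xy -60.7 6.9
705 [374. 213.] pot xy 31.1 -26.0
188 [356. 237.] pot xy 12.5 -50.2
116 [321. 238.] pot xy -22.4 -47.8
```

```bash
python3 -m inch '[{"gripper":0.1,"dx":0.0012,"dy":0.0006,"dz":0,"wx":0,"wy":0,"wz":0},{"gripper":0.1,"dx":0.0025,"dy":0.0012,"dz":0,"wx":0,"wy":0,"wz":0},{"gripper":0.1,"dx":0.0036,"dy":0.0017,"dz":0,"wx":0,"wy":0,"wz":0},{"gripper":0.1,"dx":0.0036,"dy":0.0017,"dz":0,"wx":0,"wy":0,"wz":0},{"gripper":0.1,"dx":0.0025,"dy":0.001,"dz":0,"wx":0,"wy":0,"wz":0}]' | grep -E "pos|wrist"
python3 -m inch '[{"gripper":0.1,"dx":0,"dy":-0.001,"dz":0.02,"wx":0,"wy":0,"wz":0},{"gripper":0.1,"dx":0,"dy":-0.001,"dz":0.05,"wx":0,"wy":0,"wz":0},{"gripper":0.1,"dx":-0.03,"dy":-0.03,"dz":0.08,"wx":0,"wy":0,"wz":0},{"gripper":0.1,"dx":-0.06,"dy":-0.055,"dz":0.09,"wx":0,"wy":0,"wz":0},{"gripper":0.1,"dx":-0.067,"dy":-0.055,"dz":0.09,"wx":0,"wy":0,"wz":0}]' | grep -E "pos|wrist"
python3 -m inch '[{"gripper":0.1,"dx":0,"dy":0,"dz":0,"wx":0,"wy":0,"wz":0},{"gripper":0.1,"dx":0,"dy":0,"dz":0,"wx":0,"wy":0,"wz":0},{"gripper":0.1,"dx":0,"dy":0,"dz":0,"wx":0,"wy":0,"wz":0},{"gripper":0.1,"dx":0,"dy":0,"dz":0,"wx":0,"wy":0,"wz":0},{"gripper":0.1,"dx":0,"dy":0,"dz":0,"wx":0,"wy":0,"wz":0}]' | grep pos
python3 look.py j; python3 - <<'E'
from h import *
# ears & rim: bright low-sat mask
s=manip.read_state();im=cv2.imread("pics/j.png");hv=cv2.cvtColor(im,cv2.COLOR_BGR2HSV)
m=(cv2.inRange(hv,(0,0,60),(180,60,255)));n,l,st,c=cv2.connectedComponentsWithStats(m)
i,Rc,o=pose("wrist",s)
p=cv2.projectPoints(((np.array([637,176,55.])-o)@Rc).reshape(1,1,3),np.zeros(3),np.zeros(3),i["camera_matrix"],i["D"])[0].ravel();print("exp rim centre",p)
for k in range(1,n):
    if st[k,4]>800: print(st[k],c[k])
E
```

```text
eef_pos: [614.5, 227.5, 140.6]
wrist_force: [-0.3, -0.1, -1.4]
eef_pos: [546.0, 170.3, 233.7]
wrist_force: [0.9, 0.7, -0.8]
eef_pos: [547.7, 172.8, 229.8]
18.4 [547.68130674 172.79974293 229.84493873] [-0.00151244 -0.11207483 -1.32760707]
366 [296.  69.] pot xy -5.6 46.3
454 [258.  94.] pot xy -50.7 21.7
429 [331. 132.] pot xy 31.6 -27.1
105 [316. 153.] pot xy 13.0 -51.6
100 [286. 155.] pot xy -23.6 -51.3
exp rim centre [302.09591714 111.02348896]
[  212    44   175   131 12255] [300.19681763 109.46756426]
[ 107  101   66   42 2087] [140.60709152 121.58313368]
[ 498  140   62  103 4787] [529.01566743 189.98621266]
[ 234  234   98  146 5820] [281.9604811  302.35979381]
[   0  265  136  118 8089] [ 46.94449252 326.1798739 ]
[ 429  265  131  118 7521] [513.82302885 326.60071799]
```

```bash
python3 - <<'E'
from h import *
s=manip.read_state();im=cv2.imread("pics/j.png");hv=cv2.cvtColor(im,cv2.COLOR_BGR2HSV)
m=cv2.inRange(hv,(0,0,60),(180,60,255));n,l,st,c=cv2.connectedComponentsWithStats(m);k=[k for k in range(1,n) if st[k,0]==212][0]
Y,X=np.nonzero(l==k)
L=[X.min(),Y[X<X.min()+3].mean()];Rr=[X.max(),Y[X>X.max()-3].mean()]
E=plane("wrist",[L,Rr],50,s);C=E.mean(0);C[2]=0;d=E[1]-E[0];a=np.arctan2(d[1],d[0]);print("C",C.round(1),np.degrees(a).round(1),np.linalg.norm(d))
ex=np.array([np.cos(a),np.sin(a),0]);ey=np.array([-ex[1],ex[0],0])
b=cv2.inRange(hv,(2,110,60),(14,255,255));b=cv2.morphologyEx(b,cv2.MORPH_CLOSE,np.ones((3,3)))
b=cv2.copyMakeBorder(b,0,0,0,0,cv2.BORDER_CONSTANT)
cs,_=cv2.findContours(b,cv2.RETR_EXTERNAL,2);f=np.zeros_like(b);cv2.drawContours(f,[q for q in cs if cv2.contourArea(q)>40],-1,255,-1)
D=cv2.distanceTransform(f,cv2.DIST_L2,5);pk=(D==cv2.dilate(D,np.ones((11,11))))&(D>3)
for y,x in np.argwhere(pk):
    D0=D[y,x];p=plane("wrist",[[x,y]],20,s)[0]-C;print(x,y,round(float(D0),1),"loc",(p@ex).round(1),(p@ey).round(1))
E
```

```text
C [640.3 179.9   0. ] -72.3 188.91560902043128
296 69 10.8 loc -1.6 44.1
261 90 10.6 loc -42.4 21.8
261 91 10.6 loc -42.4 20.7
251 106 6.2 loc -54.7 4.1
330 127 10.2 loc 37.9 -21.8
332 145 6.4 loc 40.5 -42.9
316 153 5.8 loc 21.3 -52.1
286 155 5.6 loc -14.8 -53.8
286 156 5.6 loc -14.9 -55.0
```

```bash
cat > pot.py <<'E'
from h import *
import sys
def run(name,s):
    im=cv2.imread(name);hv=cv2.cvtColor(im,cv2.COLOR_BGR2HSV)
    m=cv2.inRange(hv,(0,0,60),(180,60,255))|cv2.inRange(hv,(2,110,60),(14,255,255))
    n,l,st,c=cv2.connectedComponentsWithStats(m)
    w=plane("wrist",c,55,s)-[637,176,55]
    k=min([k for k in range(1,n) if st[k,4]>4000],key=lambda k:np.linalg.norm(w[k]))
    cs,_=cv2.findContours((l==k).astype(np.uint8),cv2.RETR_EXTERNAL,2);f=np.zeros_like(m);cv2.drawContours(f,cs,-1,255,-1)
    body=cv2.morphologyEx(f,cv2.MORPH_OPEN,cv2.getStructuringElement(2,(61,61)))
    e=cv2.subtract(f,cv2.dilate(body,np.ones((5,5))))
    n,l,st,c=cv2.connectedComponentsWithStats(e);ks=sorted(range(1,n),key=lambda k:-st[k,4])[:2];ks.sort(key=lambda k:c[k][0]);print(st[ks])
    E=plane("wrist",c[ks],50,s);C=E.mean(0);C[2]=0;d=E[1]-E[0];a=np.arctan2(d[1],d[0])
    print("C",C.round(1),"ear angle",np.degrees(a).round(1),"span",np.linalg.norm(d).round(1))
    ex=np.array([np.cos(a),np.sin(a),0]);ey=np.array([-ex[1],ex[0],0])
    b=cv2.morphologyEx(cv2.inRange(hv,(2,110,60),(14,255,255)),cv2.MORPH_CLOSE,np.ones((3,3)))
    cs,_=cv2.findContours(b,cv2.RETR_EXTERNAL,2);g=np.zeros_like(b);cv2.drawContours(g,[q for q in cs if cv2.contourArea(q)>40],-1,255,-1)
    D=cv2.distanceTransform(g,cv2.DIST_L2,5);pk=((D==cv2.dilate(D,np.ones((11,11))))&(D>3)).astype(np.uint8)
    _,_,_,pc=cv2.connectedComponentsWithStats(pk,connectivity=8)
    for x,y in pc[1:]:
        r=D[int(y),int(x)];p=plane("wrist",[[x,y]],20 if r>8 else 16,s)[0]-C;print(round(float(r),1),"loc",(p@ex).round(1),(p@ey).round(1))
if __name__=="__main__":
    import pickle
    run("pics/g.png",pickle.load(open("g.pkl","rb")))
    run("pics/j.png",manip.read_state())
E
python3 pot.py
```

```text
[[212  95  26  44 652]
 [363  84  22  44 641]]
C [636.1 177.3   0. ] ear angle -68.7 span 169.6
10.6 loc 0.7 48.3
9.8 loc -42.1 27.3
5.2 loc -54.2 -7.1
9.4 loc 36.7 -20.8
5.2 loc 38.0 -41.3
5.0 loc 18.2 -50.2
5.2 loc -18.0 -50.0
[[212  96  26  43 666]
 [364  85  23  44 622]]
C [636.3 178.    0. ] ear angle -68.9 span 168.9
10.8 loc 0.7 48.6
10.6 loc -41.4 28.2
6.2 loc -55.0 12.1
10.2 loc 36.2 -19.5
6.4 loc 38.2 -41.1
5.8 loc 18.3 -49.2
5.6 loc -18.3 -49.3
```

Beads are now: small at y = +12 mm, big at y = -20 mm, all seven in the pot. Next I'll check that the rod hasn't slipped in the grip before laying it back.

```bash
python3 - <<'E'
from h import *
i=manip.camera_info("wrist");T=np.array(i["tool_from_camera"])
for z in(131,80,40,0):
    p=(np.array([0,0,z])-T[:3,3])@T[:3,:3];print(z,cv2.projectPoints(p.reshape(1,1,3),np.zeros(3),np.zeros(3),i["camera_matrix"],i["D"])[0].ravel())
for f in("d","g","j"):
    hv=cv2.cvtColor(cv2.imread(f"pics/{f}.png"),cv2.COLOR_BGR2HSV);print(f)
    for y in range(188,240,5):
        x=np.nonzero(hv[y,255:310,1]<70)[0]+255; print(y,(x.min(),x.max(),len(x)) if len(x) else None,end="; ")
    print()
E
```

```text
131 [281.63648851 199.28701278]
80 [281.5358957  212.73823769]
40 [281.42707263 227.31122668]
0 [281.27488491 247.72869091]
d
188 (np.int64(255), np.int64(309), 55); 193 (np.int64(255), np.int64(309), 55); 198 (np.int64(255), np.int64(309), 55); 203 (np.int64(255), np.int64(308), 54); 208 (np.int64(255), np.int64(309), 55); 213 (np.int64(255), np.int64(309), 55); 218 (np.int64(255), np.int64(309), 38); 223 (np.int64(255), np.int64(309), 33); 228 (np.int64(255), np.int64(309), 42); 233 (np.int64(255), np.int64(309), 55); 238 (np.int64(255), np.int64(309), 55); 
g
188 None; 193 None; 198 (np.int64(277), np.int64(287), 11); 203 (np.int64(276), np.int64(288), 13); 208 (np.int64(275), np.int64(289), 15); 213 (np.int64(275), np.int64(289), 15); 218 (np.int64(275), np.int64(289), 15); 223 (np.int64(274), np.int64(290), 17); 228 (np.int64(274), np.int64(290), 17); 233 (np.int64(272), np.int64(292), 21); 238 (np.int64(255), np.int64(309), 50); 
j
188 None; 193 None; 198 (np.int64(277), np.int64(287), 11); 203 (np.int64(276), np.int64(288), 13); 208 (np.int64(275), np.int64(288), 14); 213 (np.int64(275), np.int64(289), 15); 218 (np.int64(275), np.int64(289), 15); 223 (np.int64(274), np.int64(290), 17); 228 (np.int64(274), np.int64(290), 17); 233 (np.int64(272), np.int64(293), 22); 238 (np.int64(255), np.int64(309), 50);
```

```bash
for i in 1 2; do python3 -m inch '[{"gripper":0.1,"dx":0.0052,"dy":-0.033,"dz":0.0051,"wx":1.13,"wy":-3.8,"wz":0},{"gripper":0.1,"dx":0.0104,"dy":-0.066,"dz":0.0102,"wx":2.26,"wy":-7.6,"wz":0},{"gripper":0.1,"dx":0.0156,"dy":-0.099,"dz":0.0153,"wx":3.39,"wy":-11.4,"wz":0},{"gripper":0.1,"dx":0.0208,"dy":-0.132,"dz":0.0204,"wx":4.52,"wy":-15.2,"wz":0},{"gripper":0.1,"dx":0.0261,"dy":-0.165,"dz":0.0255,"wx":5.65,"wy":-19,"wz":0}]' | grep -E "eef"; done
python3 -m inch '[{"gripper":0.1,"dx":0,"dy":0,"dz":0,"wx":0,"wy":0,"wz":0},{"gripper":0.1,"dx":0,"dy":0,"dz":0,"wx":0,"wy":0,"wz":0},{"gripper":0.1,"dx":0,"dy":0,"dz":0,"wx":0,"wy":0,"wz":0},{"gripper":0.1,"dx":0,"dy":0,"dz":0,"wx":0,"wy":0,"wz":0},{"gripper":0.1,"dx":0,"dy":0,"dz":0,"wx":0,"wy":0,"wz":0}]'
```

```text
eef_pos: [573.7, 6.1, 256.5]
eef_rot: [3.137, -0.35, 0.289]
eef_pos: [599.8, -159.4, 282.2]
eef_rot: [3.137, -0.697, 0.289]
clock: 19.7
eef_pos: [599.9, -156.3, 281.7]
eef_rot: [3.139, -0.693, 0.29]
wrist_force: [-0.5, 0.1, -1.7]
finger_gap: 17.5
finger_force: 45.0
```

```bash
python3 -m inch '[{"gripper":0.1,"dx":0,"dy":-0.0005,"dz":-0.03,"wx":0,"wy":0,"wz":0},{"gripper":0.1,"dx":0,"dy":-0.0006,"dz":-0.06,"wx":0,"wy":0,"wz":0},{"gripper":0.1,"dx":0,"dy":-0.0006,"dz":-0.09,"wx":0,"wy":0,"wz":0},{"gripper":0.1,"dx":0,"dy":-0.0006,"dz":-0.115,"wx":0,"wy":0,"wz":0},{"gripper":0.1,"dx":0,"dy":-0.0006,"dz":-0.12,"wx":0,"wy":0,"wz":0}]' | grep -E "eef|wrist"
for i in 1 2 3; do python3 -m inch '[{"gripper":0.1,"dx":0,"dy":0,"dz":-0.003,"wx":0,"wy":0,"wz":0},{"gripper":0.1,"dx":0,"dy":0,"dz":-0.006,"wx":0,"wy":0,"wz":0},{"gripper":0.1,"dx":0,"dy":0,"dz":-0.009,"wx":0,"wy":0,"wz":0},{"gripper":0.1,"dx":0,"dy":0,"dz":-0.01,"wx":0,"wy":0,"wz":0},{"gripper":0.1,"dx":0,"dy":0,"dz":-0.01,"wx":0,"wy":0,"wz":0}]' | grep -E "eef|wrist"; done
```

```text
eef_pos: [598.4, -156.3, 157.4]
eef_rot: [-3.139, -0.689, 0.287]
wrist_force: [-0.6, 0.1, -0.7]
eef_pos: [599.9, -158.2, 152.4]
eef_rot: [3.138, -0.694, 0.289]
wrist_force: [-0.1, 0.8, -1.1]
eef_pos: [599.5, -158.1, 141.2]
eef_rot: [3.14, -0.692, 0.288]
wrist_force: [-0.5, 0.3, -1.6]
eef_pos: [599.9, -157.8, 131.8]
eef_rot: [3.14, -0.694, 0.288]
wrist_force: [4.2, 3.9, 0.3]
```

```bash
python3 -m inch '[{"gripper":0.1,"dx":0,"dy":0.0004,"dz":0,"wx":0,"wy":0,"wz":0},{"gripper":0.1,"dx":0,"dy":0.0008,"dz":-0.0003,"wx":0,"wy":0,"wz":0},{"gripper":0.1,"dx":0,"dy":0.0008,"dz":-0.0006,"wx":0,"wy":0,"wz":0},{"gripper":0.1,"dx":0,"dy":0.0008,"dz":-0.0006,"wx":0,"wy":0,"wz":0},{"gripper":0.1,"dx":0,"dy":0.0008,"dz":-0.0006,"wx":0,"wy":0,"wz":0}]'
```

```text
clock: 21.78
eef_pos: [599.7, -157.3, 131.3]
eef_rot: [3.139, -0.693, 0.288]
wrist_force: [2.5, 2.4, 3.4]
finger_gap: 17.4
finger_force: 45.0
```

```bash
for i in 1 2 3; do python3 -m inch '[{"gripper":0.7,"dx":0,"dy":0,"dz":0,"wx":0,"wy":0,"wz":0},{"gripper":0.7,"dx":0,"dy":0,"dz":0,"wx":0,"wy":0,"wz":0},{"gripper":0.7,"dx":0,"dy":0,"dz":0,"wx":0,"wy":0,"wz":0},{"gripper":0.7,"dx":0,"dy":0,"dz":0,"wx":0,"wy":0,"wz":0},{"gripper":0.7,"dx":0,"dy":0,"dz":0,"wx":0,"wy":0,"wz":0}]' | grep -E "gap|wrist"; done
python3 -m inch '[{"gripper":0.7,"dx":-0.0074,"dy":-0.0022,"dz":0.0092,"wx":0,"wy":0,"wz":0},{"gripper":0.7,"dx":-0.0222,"dy":-0.0065,"dz":0.0277,"wx":0,"wy":0,"wz":0},{"gripper":0.7,"dx":-0.037,"dy":-0.0108,"dz":0.0461,"wx":0,"wy":0,"wz":0},{"gripper":0.7,"dx":-0.0555,"dy":-0.0162,"dz":0.0692,"wx":0,"wy":0,"wz":0},{"gripper":0.7,"dx":-0.0584,"dy":-0.017,"dz":0.073,"wx":0,"wy":0,"wz":0}]' | grep -E "gap|wrist|pos"
python3 -m inch '[{"gripper":0.7,"dx":0,"dy":0,"dz":0,"wx":0,"wy":0,"wz":0},{"gripper":0.7,"dx":0,"dy":0,"dz":0,"wx":0,"wy":0,"wz":0},{"gripper":0.7,"dx":0,"dy":0,"dz":0,"wx":0,"wy":0,"wz":0},{"gripper":0.7,"dx":0,"dy":0,"dz":0,"wx":0,"wy":0,"wz":0},{"gripper":0.7,"dx":0,"dy":0,"dz":0,"wx":0,"wy":0,"wz":0}]' | grep pos
python3 shot.py k; python3 - <<'E'
from h import *
sc=manip.camera("scene");tp=manip.camera("top")
for n,a,(x,y,w,h) in(("scene",sc,(205,225,80,110)),("top",tp,(290,138,80,65))):
    b=cv2.imread(f"pics/{n}0.png");d=cv2.absdiff(a,b)[y:y+h,x:x+w].max(2);print(n,(d>60).sum(),np.argwhere(d>60).mean(0)[::-1]+[x,y] if (d>60).any() else "")
# black handle in wrist shot c and k
for f in"ck":
    m=(cv2.imread(f"pics/{f}.png").max(2)<45).astype(np.uint8)[195:250,250:320];n,l,st,c=cv2.connectedComponentsWithStats(m);k=1+st[1:,4].argmax();print(f,st[k],c[k]+[250,195])
E
```

```text
wrist_force: [0.1, -0.5, -1.0]
finger_gap: 47.1
wrist_force: [0.1, -0.8, -0.4]
finger_gap: 65.5
wrist_force: [0.8, -1.0, 0.2]
finger_gap: 66.0
eef_pos: [540.5, -175.4, 207.5]
wrist_force: [0.6, -1.0, 0.9]
finger_gap: 66.0
eef_pos: [541.4, -173.9, 203.0]
23.8667 [ 541.38305857 -173.9361973   202.9758212 ] [ 3.14080445 -0.69199561  0.28765663] [-0.61897993  0.11782049  1.90200513  0.76520956  0.8105266   0.20932054]
scene 1564 [221.23401535 256.3101023 ]
top 317 [351.03470032 193.66246057]
c [ 23   4  24  47 732] [284.0942623  221.20491803]
k [ 21   1  24  48 663] [282.42684766 217.53996983]
```

```bash
for i in 1 2; do python3 -m inch '[{"gripper":0.7,"dx":-0.02,"dy":0.02,"dz":0.02,"wx":0,"wy":0,"wz":0},{"gripper":0.7,"dx":-0.04,"dy":0.04,"dz":0.04,"wx":0,"wy":0,"wz":0},{"gripper":0.7,"dx":-0.06,"dy":0.06,"dz":0.05,"wx":0,"wy":0,"wz":0},{"gripper":0.7,"dx":-0.08,"dy":0.09,"dz":0.05,"wx":0,"wy":0,"wz":0},{"gripper":0.7,"dx":-0.08,"dy":0.12,"dz":0.05,"wx":0,"wy":0,"wz":0}]' | grep -E "pos"; done
python3 - <<'E'
from h import *
sc=manip.camera("scene");tp=manip.camera("top");cv2.imwrite("pics/end_s.png",sc);cv2.imwrite("pics/end_t.png",tp)
for n,a,(x,y,w,h) in(("scene",sc,(215,228,75,105)),("top",tp,(300,140,60,60))):
    b=cv2.imread(f"pics/{n}0.png");A=a[y:y+h,x:x+w].max(2);B=b[y:y+h,x:x+w].max(2);d=cv2.absdiff(A,B);print(n,(d>60).sum(),np.median(d))
    m=[((q<40)&(np.arange(w)[None]>-1)) for q in(A,B)];print([(k.sum(),np.argwhere(k).mean(0)[::-1]) for k in m])
    if (d>60).any(): print(np.argwhere(d>60).min(0),np.argwhere(d>60).max(0))
E
```

```text
eef_pos: [459.3, -53.8, 254.4]
eef_pos: [379.4, 63.8, 305.3]
scene 87 1.0
[(np.int64(293), array([16.32423208, 23.4778157 ])), (np.int64(303), array([16.26072607, 23.36633663]))]
[ 0 49] [ 6 74]
top 0 2.0
[(np.int64(137), array([33.12408759, 35.24817518])), (np.int64(139), array([33.3381295 , 35.56115108]))]
```

The rod is back in its starting place: no change in the top view, and its dark pixels agree to about 0.3 px. The hand is clear of everything, so I'm handing in.

```bash
python3 -c "
from cell import manip
s=manip.read_state();print(s['clock'],abs(s['qd']).max());print(manip.sign_off())"
```

```text
24.95 0.21405957426625405
the job is handed in; nothing more can be done
None
```

I handed the job in at about 25 s: the rod felt the pot floor, a large bead ended at about y = -20 mm and a small bead at about +12 mm, all seven beads stayed in the pot (shifted about 6 mm), and the rod is back in its rest; sign-off returned no verdict.

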